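Rolling pin out of the covered sink

ROBOT

A 6-joint arm with a two-finger parallel gripper is mounted at the origin on the work surface. World frame = base frame: x ahead of the robot, y to its left, z up, the work surface at z = 0. Lengths are in m, angles in rad, forces in N, time in s.
With the tool pointing down it reaches from about 0.325 to 0.85 m from the base axis. Payload 4.4 kg.
Tool frame: the origin (TCP) lies at the very end of the fingers, on their centre line; the grasp point (between the pads) lies 19 mm behind it; z points along the fingers, y is the line along which they close (so a half turn about z gives the same grasp; the last joint's range is limited). The gripper opens to 94 mm and grips with 3 to 60 N. Pads are 16 mm wide; open, the fingers measure 119 mm over their backs; the gripper's body (75 mm by 177 mm) begins 78 mm behind the grasp point.
Start: joints at [-1.266, 0.207, 1.542, -0, 1.393, -0.15], TCP at [0.253, -0.516, 0.205] pointing down, gripper open.
Joint ranges: [-2.73, 2.73], [-0.86, 2.22], [0.23, 2.46], [-1.11, 4.25], [0.08, 2.63], [-2.82, 2.82]. Speed limits (rad/s): [2.79, 2.79, 3.14, 3.14, 3.14, 3.14].

INTERFACE

Orientations are given as a 3x3 rotation matrix whose columns are the frame's x, y, z axes.
In Python, from station import env gives the robot as it stands.
- The arm moves only by the tool carry_out, never from a script. Its argument "increments" is a list of rows, each a list of 3 entries, a list of its own where there are three numbers: the closure in counts, from 0 (fully open) to 255 (shut), then the shift along the tool's x, y, z each as a share of 8 cm, from -1 to 1, then the turn, a rotation vector about the tool's x, y, z each as a share of 30 degrees, from -1 to 1. A call has 1 to 8 rows; each row shifts and turns the commanded pose from where the row before left it, along the tool's axes as they then stand; what a row does not reach is not made up. A row lasts 1/10 s, in which the tool goes at most 50 mm and 8.59 degrees, less where a joint would pass 70% of its speed; a pose out of reach is approached as far as the arm can. A call with a number of a shift or a turn outside -1 to 1 is refused whole. A call with a gripper value outside its range is refused whole. The fingers move at their own pace and stop on an object; "squeeze" is the grip in N (left out, the last holds). Time passes only in rows, so rows that do not move let the fingers close. It gives the time, the measured TCP pose, the force, the opening and the grip force at its end, in the units of the state.
- env.observe(): the state, without advancing time (a new reading comes with each control period).
- env.read_camera(name): name is "scene" or "top" or "wrist"; returns (picture, depth): 384x512x3 uint8, red, green, blue; 384x512 float32, m along the optical axis (not along the pixel's ray), 0 where there is no reading.
- env.camera_params(name): a dict with "K" (3x3 intrinsics, pixels), "rvec" (rotation vector, rad) and "tvec" (3), from world to camera coordinates, as OpenCV has them; the wrist camera has in their place "tool_from_camera" (4x4, takes a point from camera to tool coordinates, whose origin is the TCP and whose axes are the flange's). Camera axes: x right, y down, z forward; pixel columns grow to the right and rows downward; lengths in m; the calibration is good to about 2 mm. A picture is of the moment at which its call begins: read the wrist's pose just before it. camera_params takes no time and is no camera call.
- env.close_job(): hands the job in; it is judged then, once.
Trained networks look in the newest picture that a camera, given by its name, has taken for a name from the list of things; names that differ only in an ending like _2 or _b are one class to them, and where a whole thing is asked for, a point or a joint stands for the part that bears it (a point fixed in the world has none). Each returns a list of dicts, best first, with "score" (0 to 1); they miss things now and then, are a little off and sometimes report something else, mostly with a low value. They report only what shows in the picture. A call takes as long as a camera call.
- env.trace(camera, name): "region" (384x512 bool, what is visible of it) and "pixel" ([column, row] in pixels, amid what is visible of it).
The state is a dict: "time_s": time; "joints": joint angles; "joint_velocities": joint speeds; "effort": joint torques, N m; "tool_pos": TCP position; "tcp_rot": TCP orientation; "ft_force": force on the tool from outside, world axes, zero at the start; "moment": the same for the moment, N m; "width": finger opening in m; "finger_force": force on a finger pad.
Only numpy, scipy, OpenCV 4.12 (cv2) and the standard library are available. Lean on these libraries where they do the work, as an engineer would, in place of code of your own. Each camera call takes 0.05 s, during which the arm holds its last target. There are 200 camera calls.

TASK

Swing the tap's spout one click to the right (seen from the robot), so that it stands over the grey drainer tray instead of over the gap. Then take the rolling pin out of the sink: it is longer than the gap between the chopping board and the tray, so tilt it and draw it out slantwise, one end first. Finish holding it in the gripper above the sink, wholly clear of the board, the tray and everything else (the whole pin a good 5 cm above the covers); do not put it down, and leave the crockery and other things where they are.

Things in the scene. Friction and masses are not known exactly. Their poses are not given: they have to be found in the camera images.
- sink: Fixed steel sit-on sink, 360 (x) x 510 (y) mm, 120 mm high; origin at the centre of its underside on the worktop; x points away from the robot to the tap, y to the robot's left, yawed up to 0.3 rad. Walls 10 mm; inside 340 x 490 mm, flat floor 12 mm above the worktop. Two fixed covers flush with the rim leave a gap across the middle; below them it is hollow up to the walls.
- gap (a point): Centre of the open gap between the covers, 180 mm wide (sink y, from -90 to +90 mm) by 340 mm (sink x), at the height of the covers' tops (120 mm above the worktop); axes like the sink's.
- board (a point): Centre of the top of the left cover, a wooden chopping board: 340 (x) x 155 (y) mm, 15 mm thick, top 120 mm and underside 105 mm above the worktop, fitted fast to the sink.
- tray (a point): Centre of the top of the right cover, a grey ribbed plastic drainer tray: same size, thickness and height as the board, fitted fast to the sink.
- spout (a joint): Angle of the tap's swivel spout, rad. 0: points to the sink's -x, over the gap; positive turns its tip to the right (sink -y), over the grey tray; negative to the left, over the board. Clicks at -1.1, 0 and +1.1, stops at +/-1.17. Up to about 3 N near the tip pushes it out of a click; beyond about 0.6 rad it springs on into the next click and stays there.
- tap_axis (a point): Point on the tap's upright swivel axis, 230 mm on the sink's +x side of the sink's centre, at the height of the spout bar's centreline (260 mm above the worktop).
- spout_tip (a point): Outer end of the spout bar, on its centreline, 220 mm from the tap's axis and 260 mm above the worktop. The bar is level, round, 22 mm thick; at its end hangs a nozzle 24 mm across whose mouth is 230 mm above the worktop. Can be pushed sideways from above with closed fingers.
- rolling_pin: Wooden rolling pin lying on the sink's floor across the gap, both its ends reaching towards or under the covers. 300 mm long along its own y axis, origin in its middle on its centreline (34 mm above the worktop at the start). Barrel 44 mm across and 200 mm long, a handle 24 mm across and 50 mm long at each end. About 0.28 kg (0.22 to 0.35). It can roll.
- pin_end_a (a point): Centre of the pin's end at its own +y, 150 mm from the middle.
- pin_end_b (a point): Centre of the pin's end at its own -y, 150 mm from the middle.
- mug: a blue mug, 72 mm across and 75 mm high, standing on the chopping board in its far corner; leave it alone. Origin: centre of its underside
- small_bowl: a white bowl, 100 mm across and 45 mm high, on the grey drainer tray; leave it alone. Origin: centre of its underside
- soap: a green bottle 190 mm high to the left of the sink; leave it alone. Origin: centre of its underside
- jar: a glass jar 100 mm high with a white lid to the right of the sink; leave it alone. Origin: centre of its underside
- sponge: a yellow cleaning block 70 x 110 x 35 mm to the left of the sink; leave it alone. Origin: centre of its underside
- brush: a dish brush lying to the right of the sink; leave it alone. Origin: centre of its underside

How it is judged:
On the way, in this order (a step that is already met when the one before it is completed fails the run):
1. the spout is clicked one position to the right, over the drainer tray, with the pin still lying in the sink (value of joint spout above 0.98 rad and height (world z) of each of pin_end_a, pin_end_b below 0.105 m), for 0.2 s.
2. the pin is tilted through the gap: one end above the covers, the other still below them (((height (world z) of pin_end_a above 0.13 m and height (world z) of pin_end_b below 0.105 m) or (height (world z) of pin_end_b above 0.13 m and height (world z) of pin_end_a below 0.105 m))), for 0.05 s.
At the end, for the whole second after the job is handed in: Spout in its right-hand click (over 0.98 rad); both pin ends over 160 mm above the worktop (40 mm above the covers), pin middle within 0.2 m of the gap centre in plan, gripped by the fingers, still (under 0.03 m/s), touching neither sink nor bystanders (value of joint spout above 0.98 rad and height (world z) of each of pin_end_a, pin_end_b above 0.16 m and horizontal distance between rolling_pin and gap below 0.2 m and contact force between the fingers and rolling_pin above 1 N and contact force between rolling_pin and sink below 0.1 N and linear speed of rolling_pin below 0.03 m/s and contact force between rolling_pin and mug below 0.1 N and contact force between rolling_pin and small_bowl below 0.1 N and contact force between rolling_pin and soap below 0.1 N and contact force between rolling_pin and jar below 0.1 N and contact force between rolling_pin and sponge below 0.1 N and contact force between rolling_pin and brush below 0.1 N); the arm keeps its last pose, push and grip.
It fails at once if one of the mug, bowl, soap bottle, jar, cleaning block and brush is shifted by more than 3 cm (distance of any of mug, small_bowl, soap, jar, sponge, brush from where it was at the start of the episode above 0.03 m).
It also fails if it takes over 58 s, if anything falls off the work surface, if the arm or the gripper's body presses on something with over 40 N, if the wrist force passes 120 N, or if a joint passes its speed limit or range.

## Working session

There is one attempt and no reset: what is moved stays moved. The work goes in short steps, Python scripts to look and compute and a tool call to move; the robot and the scene stay as the last step left them, time stands still between calls to the robot, and variables do not carry over. Pictures are saved under pics/ and viewed, at most 10 in all, crops included, and the job is handed in when it is done.

Besides the shell and the picture viewer there is one more tool, called after "Emit:" as name(argument=value, ...), one argument or row to a line, values as JSON. carry_out: Moves the arm, as the interface text tells. Shift numbers are shares of 8 cm and turn numbers shares of 30 degrees, none past 1 either way. Its arguments: {"type":"object","properties":{"increments":{"type":"array"},"squeeze":{"type":"number"}},"required":["increments"]}

```bash
ls; mkdir -p pics; cat > h.py <<'E'
import numpy as np, cv2
from station import env
def cam(n):
    o=env.observe(); p,d=env.read_camera(n); c=env.camera_params(n); K=np.array(c["K"])
    T=np.eye(4)
    if "rvec" in c:
        T[:3,:3]=cv2.Rodrigues(np.array(c["rvec"],float))[0]; T[:3,3]=np.ravel(c["tvec"]); T=np.linalg.inv(T)
    else:
        W=np.eye(4); W[:3,:3]=o["tcp_rot"]; W[:3,3]=o["tool_pos"]; T=W@np.array(c["tool_from_camera"])
    return p,d,K,T
def cloud(d,K,T):
    v,u=np.mgrid[:384,:512]; P=np.stack([(u-K[0,2])/K[0,0]*d,(v-K[1,2])/K[1,1]*d,d],-1)
    return P@T[:3,:3].T+T[:3,3]
def save(p,n): cv2.imwrite("pics/"+n+".png",p[...,::-1])
E
python3 - <<'E'
from h import *
ims=[]
for n in("top","scene"):
    p,d,K,T=cam(n); X=cloud(d,K,T); ims.append(p); print(n,T[:3,3].round(3), T[:3,2].round(2))
    for t in("spout","rolling_pin","board","tray","sink","mug","small_bowl"):
        r=env.trace(n,t)
        for q in r[:1]:
            m=q["region"]&(d>0); Y=X[m]; print(t,round(q["score"],2),q["pixel"],m.sum(),np.median(Y,0).round(3),Y.min(0).round(3),Y.max(0).round(3))
    np.savez(""+n,p=p,d=d,X=X)
save(cv2.resize(ims[0],None,fx=1.5,fy=1.5),"top");save(cv2.resize(ims[1],None,fx=1.5,fy=1.5),"scene")
E
```

```text
pics
top [ 0.366 -0.023  2.052] [ 0.1   0.   -0.99]
spout 0.55 [231.5, 181.7] 373 [0.603 0.065 0.269] [ 0.475  0.025 -0.001] [0.709 0.101 0.286]
rolling_pin 0.66 [230.2, 216.8] 355 [0.487 0.082 0.052] [0.452 0.009 0.002] [0.524 0.184 0.24 ]
board 0.97 [224.9, 215.2] 10578 [0.488 0.088 0.117] [ 0.227 -0.203 -0.011] [0.761 0.41  0.286]
tray 0.74 [229.7, 213.6] 10699 [0.488 0.089 0.117] [ 0.232 -0.203 -0.015] [0.771 0.41  0.286]
sink 0.88 [227.5, 215.8] 10502 [0.489 0.089 0.117] [ 0.232 -0.184 -0.014] [0.781 0.385 0.286]
small_bowl 0.9 [262.1, 255.5] 456 [ 0.325 -0.051  0.139] [ 0.279 -0.098  0.112] [ 0.37  -0.006  0.174]
scene [ 0.917 -0.579  1.057] [-0.33  0.53 -0.78]
spout 0.66 [282.8, 176.3] 663 [0.609 0.054 0.27 ] [0.412 0.017 0.009] [0.708 0.265 0.28 ]
rolling_pin 0.96 [264.3, 193.2] 493 [0.498 0.119 0.052] [0.457 0.03  0.009] [0.606 0.235 0.262]
board 0.7 [255.5, 207.6] 13954 [0.519 0.028 0.12 ] [ 0.224 -0.197 -0.002] [0.758 0.472 0.28 ]
tray 0.74 [259.7, 203.8] 14192 [0.517 0.028 0.12 ] [ 0.152 -0.197 -0.003] [0.757 0.461 0.28 ]
sink 0.83 [256.5, 205.2] 14249 [0.517 0.029 0.12 ] [ 0.148 -0.197 -0.001] [0.758 0.504 0.28 ]
mug 0.65 [311.8, 162.4] 532 [0.622 0.226 0.169] [0.574 0.204 0.119] [0.658 0.296 0.201]
small_bowl 0.59 [189.7, 184.3] 551 [ 0.305 -0.042  0.147] [ 0.148 -0.104 -0.001] [0.37  0.07  0.171]
```

View pics/top.png

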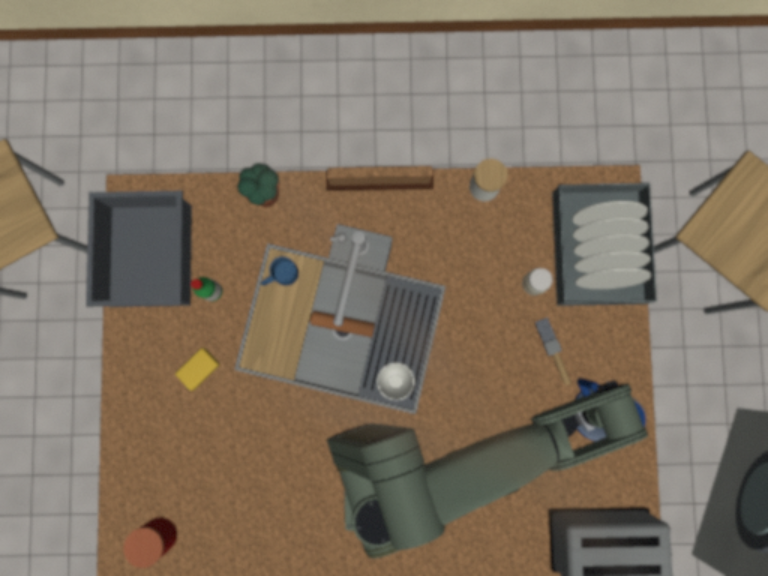

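View pics/scene.png

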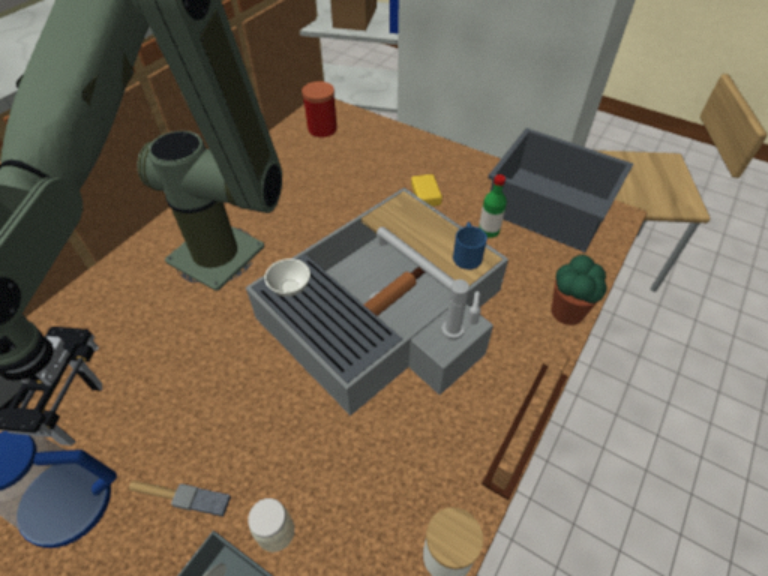

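```bash
python3 - <<'E'
import numpy as np, cv2
for n in("top","scene"):
    z=np.load(n+".npz"); X=z["X"]; Z=X[...,2]
    ok=(abs(Z-.12)<.006)&(z["d"]>0)&(X[...,0]>.15)&(X[...,0]<.85)&(abs(X[...,1]-.08)<.4)
    m,l,s,_=cv2.connectedComponentsWithStats(ok.astype(np.uint8))
    P=X[ok][:,:2].astype(np.float32); print(n,cv2.minAreaRect(P))
    hole=(Z<.08)&(Z>.005)&(z["d"]>0)&(abs(X[...,0]-.49)<.2)&(abs(X[...,1]-.085)<.12)
    Q=X[hole]; Q=Q[(Q[:,2]>.03)&(Q[:,2]<.062)]
    c=Q[:,:2].mean(0);u,s,v=np.linalg.svd(Q[:,:2]-c,full_matrices=False);print("pin?",len(Q),c,v[0],np.percentile(Q[:,2],[5,50,95]))
    S=X[(Z>.25)&(Z<.3)&(z["d"]>0)&(abs(X[...,0]-.6)<.2)&(abs(X[...,1]-.08)<.15)]
    c=S.mean(0);u,s,v=np.linalg.svd(S[:,:2]-c[:2],full_matrices=False);t=(S[:,:2]-c[:2])@v[0]
    print("spout",len(S),c,v[0],c[:2]+t.min()*v[0],c[:2]+t.max()*v[0])
E
```

```text
top ((0.6235848665237427, 0.10699111223220825), (0.7087587714195251, 0.6465845704078674), 75.38597869873047)
pin? 407 [0.49179386 0.09488642] [ 0.43222123 -0.9017676 ] [0.03680305 0.05087343 0.06011518]
spout 390 [0.59538274 0.06530471 0.26924426] [-0.96786419  0.25147346] [0.71227068 0.03493453] [0.47152585 0.09748559]
scene ((0.5554624795913696, 0.1508864015340805), (0.6652713418006897, 0.5084448456764221), 75.3614501953125)
pin? 629 [0.46331343 0.10889801] [ 0.93265852 -0.36076042] [0.03375072 0.05171744 0.05966157]
spout 599 [0.60615352 0.05377515 0.26941183] [ 0.96727359 -0.25373568] [0.4697863  0.08954706] [0.70706049 0.02730518]
```

The top view shows the spout running from (357,240) to (340,322) over the gap, with the pin crossing it from (310,318) to (375,330). Its handle shows on the board side, while the barrel goes under the tray. The sink is yawed by about -0.25 rad.

```bash
python3 - <<'E'
import numpy as np, cv2
ex=np.array([.9675,-.2525]);ey=np.array([.2525,.9675]); C=np.array([.461,.095])
for n in("top","scene"):
    z=np.load(n+".npz"); X=z["X"]; Z=X[...,2]; p=z["p"].astype(int); v=z["d"]>0
    L=np.stack([(X[...,:2]-C)@ex,(X[...,:2]-C)@ey],-1)
    # sink footprint
    S=L[v&(abs(Z-.12)<.006)&(abs(L[...,0])<.22)&(abs(L[...,1])<.3)]
    print(n,"foot",np.percentile(S,[.3,99.7],axis=0).round(3))
    m=v&(Z>.025)&(Z<.065)&(abs(L[...,0])<.16)&(abs(L[...,1])<.12)&(p[...,0]>p[...,2]*1.6)
    Q=L[m]; 
    for a in np.arange(-.12,.12,.02):
        q=m&(abs(L[...,1]-a)<.01)
        if q.sum()>3: print("y",a.round(2),q.sum(),L[q][:,0].min().round(3),L[q][:,0].max().round(3),np.percentile(Z[q],[50,95]).round(3))
    (a,b),(c,d),g=cv2.minAreaRect(Q.astype(np.float32));print("rect",a,b,c,d,g)
    g=v&(Z<.1)&(Z>.0)&(abs(L[...,0])<.15)&(abs(L[...,1])<.15)
    print("gap y",np.percentile(L[g][:,1],[1,99]))
E
```

```text
top foot [[-0.168 -0.248]
 [ 0.217  0.26 ]]
y -0.08 23 0.01 0.042 [0.054 0.059]
y -0.06 38 0.008 0.043 [0.052 0.063]
y -0.04 39 0.007 0.044 [0.053 0.064]
y -0.02 39 0.006 0.042 [0.053 0.062]
y 0.0 36 0.005 0.042 [0.052 0.062]
y 0.02 11 0.005 0.013 [0.045 0.056]
y 0.04 33 0.005 0.039 [0.052 0.061]
y 0.06 40 0.003 0.04 [0.053 0.063]
y 0.08 39 0.003 0.039 [0.052 0.06 ]
y 0.1 18 0.009 0.036 [0.053 0.064]
rect 0.02322424203157425 0.011412091553211212 0.036999188363552094 0.18581698834896088 1.7822774648666382
gap y [-0.07935691  0.10545794]
scene foot [[-0.172 -0.254]
 [ 0.218  0.254]]
y -0.06 10 0.016 0.039 [0.057 0.06 ]
y -0.04 56 0.016 0.047 [0.053 0.059]
y -0.02 56 0.015 0.047 [0.053 0.059]
y 0.0 53 0.013 0.045 [0.053 0.06 ]
y 0.02 48 0.012 0.044 [0.054 0.06 ]
y 0.04 55 0.011 0.043 [0.054 0.059]
y 0.06 49 0.009 0.043 [0.053 0.059]
y 0.08 51 0.011 0.042 [0.054 0.059]
y 0.1 17 0.011 0.037 [0.047 0.057]
rect 0.02749331295490265 0.02970973402261734 0.03372851759195328 0.17783857882022858 2.976653575897217
gap y [-0.04657565  0.14698983]
```

```bash
cat >> h.py <<'E'
from scipy.spatial.transform import Rotation as R
EX=np.array([.9675,-.2525,0]);EY=np.array([.2525,.9675,0]);C=np.array([.463,.095,0])
def W(x,y,z): return C+x*EX+y*EY+[0,0,z]
def L(p): q=np.asarray(p)-C; return np.array([q@EX,q@EY,q[2]])
def ori(lean=0,sgn=1):
    "tool down, y along sgn*sink x, leaning: top of tool towards the tray by lean deg"
    Y=sgn*EX; Z=np.array([0,0,-1.]); X=np.cross(Y,Z)
    return R.from_rotvec(np.radians(lean)*EX).as_matrix()@np.c_[X,Y,Z]
def plan(targets,step=.045,ang=8.2,grip=0,start=None):
    o=env.observe(); p,r=start or (np.array(o["tool_pos"]),np.array(o["tcp_rot"]))
    for tp,tr in targets:
        tr=r if tr is None else tr; dv=R.from_matrix(r.T@tr).as_rotvec(degrees=True)
        n=max(1,int(np.ceil(max(np.linalg.norm(tp-p)/step,np.linalg.norm(dv)/ang))))
        print("target",np.round(tp,3),"rows",n)
        p0,r0=p,r
        for i in range(1,n+1):
            q=p0+(tp-p0)*i/n; rr=r0@R.from_rotvec(dv*i/n,degrees=True).as_matrix()
            s=(r.T@(q-p)/.08).round(2); t=(R.from_matrix(r.T@rr).as_rotvec(degrees=True)/30).round(2)
            print([grip,s.tolist(),t.tolist()]); p,r=q,rr
def st():
    o=env.observe(); print(o["time_s"],"local",L(o["tool_pos"]).round(3),"w",np.round(o["tool_pos"],3),"j",np.round(o["joints"],2),"f",np.round(o["ft_force"],1),"wd",o["width"],o["finger_force"]); print(np.round(o["tcp_rot"],2).tolist())
E
python3 - <<'E'
from h import *
st()
r=np.array(env.observe()["tcp_rot"])
for s in(1,-1): print(R.from_matrix(r.T@ori(0,s)).as_rotvec(degrees=True))
E
```

```text
0.8 local [-0.049 -0.644  0.205] w [ 0.253 -0.516  0.205] j [-1.27  0.21  1.54 -0.    1.39 -0.15] f [-0.5  0.3  0.1] wd 0.09414707786556178 0.0
[[0.9, 0.44, -0.0], [0.44, -0.9, -0.0], [-0.0, 0.0, -1.0]]
[ 2.01138650e-03  2.52500076e-03 -4.92560441e+01]
[ 3.07251663e-03 -2.44753133e-03  1.30743956e+02]
```

```bash
python3 - <<'E'
from h import *
o=env.observe();p=np.array(o["tool_pos"])
plan([(p+[0,0,.15],None),(W(.05,.075,.36),ori(0))],grip=255)
E
```

```text
target [ 0.253 -0.516  0.355] rows 4
[255, [-0.0, 0.0, -0.47], [0.0, 0.0, 0.0]]
[255, [-0.0, 0.0, -0.47], [0.0, 0.0, 0.0]]
[255, [-0.0, 0.0, -0.47], [0.0, 0.0, 0.0]]
[255, [-0.0, 0.0, -0.47], [0.0, 0.0, 0.0]]
target [0.53  0.155 0.36 ] rows 17
[255, [0.4, -0.35, -0.0], [0.0, 0.0, -0.1]]
[255, [0.42, -0.33, -0.0], [0.0, 0.0, -0.1]]
[255, [0.43, -0.31, -0.0], [0.0, 0.0, -0.1]]
[255, [0.45, -0.29, -0.0], [0.0, 0.0, -0.1]]
[255, [0.46, -0.27, -0.0], [0.0, 0.0, -0.1]]
[255, [0.48, -0.24, -0.0], [0.0, 0.0, -0.1]]
[255, [0.49, -0.22, -0.0], [0.0, 0.0, -0.1]]
[255, [0.5, -0.19, -0.0], [0.0, 0.0, -0.1]]
[255, [0.51, -0.17, -0.0], [0.0, 0.0, -0.1]]
[255, [0.51, -0.14, -0.0], [0.0, 0.0, -0.1]]
[255, [0.52, -0.12, -0.0], [0.0, 0.0, -0.1]]
[255, [0.53, -0.09, -0.0], [0.0, 0.0, -0.1]]
[255, [0.53, -0.06, -0.0], [0.0, 0.0, -0.1]]
[255, [0.53, -0.04, -0.0], [0.0, 0.0, -0.1]]
[255, [0.53, -0.01, -0.0], [0.0, 0.0, -0.1]]
[255, [0.53, 0.02, -0.0], [0.0, 0.0, -0.1]]
[255, [0.53, 0.05, -0.0], [0.0, 0.0, -0.1]]
```

Emit:
carry_out(
  increments=[
    [255,[0,0,-0.47],[0,0,0]],
    [255,[0,0,-0.47],[0,0,0]],
    [255,[0,0,-0.47],[0,0,0]],
    [255,[0,0,-0.47],[0,0,0]],
    [255,[0.4,-0.35,0],[0,0,-0.1]],
    [255,[0.42,-0.33,0],[0,0,-0.1]],
    [255,[0.43,-0.31,0],[0,0,-0.1]],
    [255,[0.45,-0.29,0],[0,0,-0.1]],
  ],
  squeeze=20,
)

```text
time_s: 1.6
tool_pos: [0.3184, -0.3572, 0.356]
tcp_rot: [[0.786, 0.618, 0.0], [0.618, -0.786, -0.0], [0.0, 0.0, -1.0]]
ft_force: [0.7, 0.5, 0.3]
width: 0.0334
finger_force: 0.0
```

Emit:
carry_out(
  increments=[
    [255,[0.46,-0.27,0],[0,0,-0.1]],
    [255,[0.48,-0.24,0],[0,0,-0.1]],
    [255,[0.49,-0.22,0],[0,0,-0.1]],
    [255,[0.5,-0.19,0],[0,0,-0.1]],
    [255,[0.51,-0.17,0],[0,0,-0.1]],
    [255,[0.51,-0.14,0],[0,0,-0.1]],
    [255,[0.52,-0.12,0],[0,0,-0.1]],
    [255,[0.53,-0.09,0],[0,0,-0.1]],
  ],
)

```text
time_s: 2.4
tool_pos: [0.4443, -0.0386, 0.3562]
tcp_rot: [[0.466, 0.885, 0.001], [0.885, -0.466, -0.0], [0.0, 0.001, -1.0]]
ft_force: [0.7, -0.0, -0.1]
width: 0.0007
finger_force: 0.0
```

Emit:
carry_out(
  increments=[
    [255,[0.53,-0.06,0],[0,0,-0.1]],
    [255,[0.53,-0.04,0],[0,0,-0.1]],
    [255,[0.53,-0.01,0],[0,0,-0.1]],
    [255,[0.53,0.02,0],[0,0,-0.1]],
    [255,[0.53,0.05,0],[0,0,-0.1]],
    [255,[0,0,0],[0,0,0]],
    [255,[0,0,0],[0,0,0]],
  ],
)

```text
time_s: 3.1
tool_pos: [0.5201, 0.1587, 0.3554]
tcp_rot: [[0.222, 0.975, -0.001], [0.975, -0.222, -0.001], [-0.001, -0.001, -1.0]]
ft_force: [0.3, 0.6, -0.2]
width: 0.0002
finger_force: 0.0
```

```bash
python3 - <<'E'
from h import *
st()
p,d,K,T=cam("wrist");X=cloud(d,K,T)
save(cv2.resize(p,None,fx=1.5,fy=1.5),"w1")
S=X[(d>0)&(X[...,2]>.25)&(X[...,2]<.29)];l=(S-C)@np.c_[EX,EY]
print(len(S),np.percentile(l,[1,50,99],axis=0).round(3))
plan([(W(.05,.07,.235),ori(0)),(W(.083,-.11,.235),None)],grip=255)
E
```

```text
3.1 local [0.039 0.076 0.355] w [0.52  0.159 0.355] j [ 0.14  0.07  1.4  -0.    1.68  0.36] f [ 0.3  0.6 -0.2] wd 0.00016391644339044546 0.0
[[0.22, 0.98, -0.0], [0.98, -0.22, -0.0], [-0.0, -0.0, -1.0]]
4800 [[ 0.009 -0.011]
 [ 0.168  0.007]
 [ 0.25   0.019]]
target [0.529 0.15  0.235] rows 3
[255, [-0.02, 0.04, 0.5], [-0.0, 0.0, 0.02]]
[255, [-0.02, 0.04, 0.5], [-0.0, 0.0, 0.02]]
[255, [-0.02, 0.04, 0.5], [-0.0, 0.0, 0.02]]
target [ 0.516 -0.032  0.235] rows 5
[255, [-0.45, 0.08, 0.0], [0.0, 0.0, 0.0]]
[255, [-0.45, 0.08, 0.0], [0.0, 0.0, 0.0]]
[255, [-0.45, 0.08, 0.0], [0.0, 0.0, 0.0]]
[255, [-0.45, 0.08, 0.0], [0.0, 0.0, 0.0]]
[255, [-0.45, 0.08, 0.0], [0.0, 0.0, 0.0]]
```

View pics/w1.png

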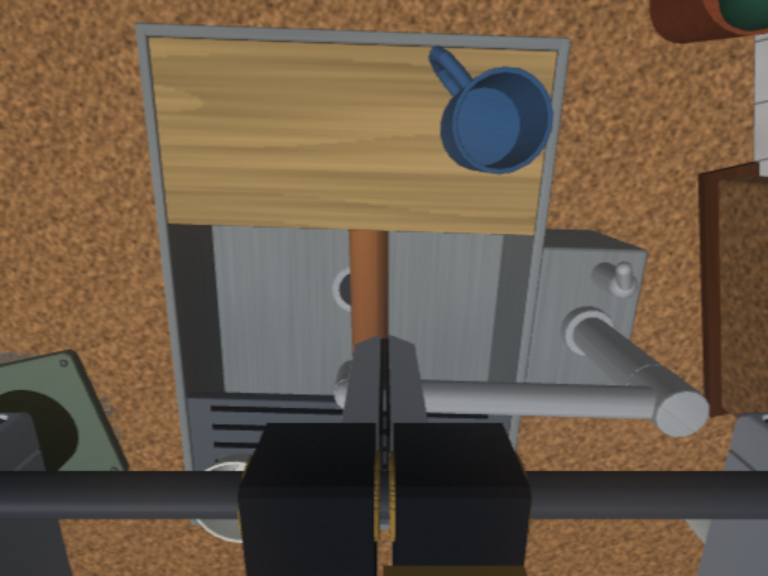

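The wrist view shows the spout bar from (690,405) to (345,385) and the closed fingers left of it. The pin runs up under the board at (368,235). Next I lower the fingers and push the spout right.

Emit:
carry_out(
  increments=[
    [255,[-0.02,0.04,0.5],[0,0,0.02]],
    [255,[-0.02,0.04,0.5],[0,0,0.02]],
    [255,[-0.02,0.04,0.5],[0,0,0.02]],
    [255,[-0.3,0.04,0],[0,0,0]],
    [255,[-0.3,0.05,0],[0,0,0]],
    [255,[-0.3,0.05,0],[0,0,0]],
    [255,[-0.3,0.05,0],[0,0,0]],
    [255,[-0.3,0.06,0],[0,0,0]],
  ],
)

```text
time_s: 3.95
tool_pos: [0.5167, 0.0288, 0.2358]
tcp_rot: [[0.256, 0.967, 0.001], [0.967, -0.256, 0.002], [0.002, -0.0, -1.0]]
ft_force: [1.1, 3.0, -0.2]
width: 0.0002
finger_force: 1.1
```

Emit:
carry_out(
  increments=[
    [255,[-0.3,0.07,0],[0,0,0]],
    [255,[-0.3,0.08,0],[0,0,0]],
    [255,[-0.25,0.08,0],[0,0,0]],
    [255,[0,0,0],[0,0,0]],
    [255,[0,0,0],[0,0,0]],
  ],
)

```text
time_s: 4.45
tool_pos: [0.5175, -0.0414, 0.2362]
tcp_rot: [[0.256, 0.967, 0.0], [0.967, -0.256, 0.0], [0.0, 0.0, -1.0]]
ft_force: [-0.7, 0.1, 0.5]
width: 0.0005
finger_force: 0.0
```

```bash
python3 - <<'E'
from h import *
st()
p,d,K,T=cam("wrist");X=cloud(d,K,T)
save(p,"w2")
plan([(W(.06,-.04,.37),None),(W(-0.03,.03,.37),ori(0))],grip=0)
E
```

```text
4.45 local [ 0.087 -0.118  0.236] w [ 0.518 -0.041  0.236] j [-0.25  0.06  1.64  0.    1.44  0.01] f [-0.7  0.1  0.5] wd 0.0004625810004778971 0.0
[[0.26, 0.97, 0.0], [0.97, -0.26, 0.0], [0.0, 0.0, -1.0]]
target [0.511 0.041 0.37 ] rows 4
[0, [0.24, -0.09, -0.42], [0.0, 0.0, 0.0]]
[0, [0.24, -0.09, -0.42], [0.0, 0.0, 0.0]]
[0, [0.24, -0.09, -0.42], [0.0, 0.0, 0.0]]
[0, [0.24, -0.09, -0.42], [0.0, 0.0, 0.0]]
target [0.442 0.132 0.37 ] rows 3
[0, [0.29, -0.38, 0.0], [0.0, -0.0, -0.0]]
[0, [0.29, -0.38, 0.0], [0.0, -0.0, -0.0]]
[0, [0.29, -0.38, 0.0], [0.0, -0.0, -0.0]]
```

View pics/w2.png

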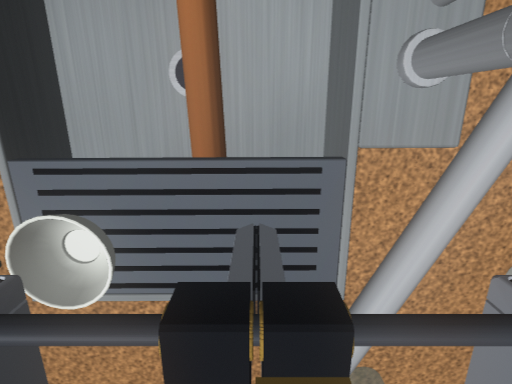

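The spout has sprung over to the tray side, running from (510,90) down to (355,360), away from the fingers. Now to look at the pin from above with the gripper open.

Emit:
carry_out(
  increments=[
    [0,[0.1,-0.04,-0.5],[0,0,0]],
    [0,[0.2,-0.1,-0.45],[0,0,0]],
    [0,[0.3,-0.2,-0.3],[0,0,0]],
    [0,[0.3,-0.2,0],[0,0,0]],
    [0,[0.3,-0.2,0],[0,0,0]],
    [0,[0,0,0],[0,0,0]],
    [0,[0,0,0],[0,0,0]],
  ],
)

```text
time_s: 5.2
tool_pos: [0.4848, 0.0682, 0.336]
tcp_rot: [[0.251, 0.968, 0.0], [0.968, -0.251, -0.001], [-0.0, 0.001, -1.0]]
ft_force: [0.5, 0.4, -0.9]
width: 0.053
finger_force: 0.0
```

```bash
python3 - <<'E'
from h import *
st()
p,d,K,T=cam("wrist");X=cloud(d,K,T);pp=p.astype(int)
save(p,"w3")
l=np.stack([(X-C)@EX,(X-C)@EY],-1);Z=X[...,2];v=d>0
m=v&(Z>.025)&(Z<.065)&(pp[...,0]>pp[...,2]*1.6)&(abs(l[...,0])<.15)&(abs(l[...,1])<.2)
for a in np.arange(-.16,.18,.02):
    q=m&(abs(l[...,1]-a)<.01)
    if q.sum()>10: t=q&(Z>Z[q].max()-.004); print(a.round(2),q.sum(),np.percentile(l[q][:,0],[1,99]).round(3),l[t][:,0].mean().round(3),np.percentile(Z[q],98).round(3))
g=v&(abs(Z-.12)<.006)&(abs(l[...,0])<.15)
y=l[g][:,1]; print("board y",y[y>0].min(),"tray",y[y<0].max())
w=v&(abs(Z-.12)<.004)&(abs(l[...,1])<.07);print("rim x",np.percentile(l[w][:,0],[0,100]),np.sort(l[w&(l[...,0]>0)][:,0])[:3],np.sort(l[w&(l[...,0]<0)][:,0])[-3:])
E
```

```text
5.2 local [ 0.028 -0.02   0.336] w [0.485 0.068 0.336] j [-0.04 -0.05  1.55 -0.    1.64  0.22] f [ 0.5  0.4 -0.9] wd 0.0530287601818199 0.0
[[0.25, 0.97, 0.0], [0.97, -0.25, -0.0], [-0.0, 0.0, -1.0]]
-0.1 205 [0.006 0.046] 0.025 0.057
-0.08 297 [0.006 0.046] 0.025 0.058
-0.06 309 [0.005 0.045] 0.025 0.057
-0.04 308 [0.005 0.043] 0.023 0.058
-0.02 333 [0.003 0.043] 0.023 0.057
-0.0 351 [0.002 0.043] 0.022 0.057
0.02 362 [0.001 0.043] 0.022 0.057
0.04 375 [0.001 0.041] 0.02 0.058
0.06 386 [0.    0.041] 0.02 0.058
0.08 395 [0.    0.041] 0.019 0.058
0.1 102 [0.001 0.039] 0.02 0.057
board y 0.09138661560651505 tray -0.08743717827473235
rim x [-0.17321309  0.28676549] [0.17613846 0.17617509 0.1762126 ] [-0.16235352 -0.16225997 -0.1619199 ]
```

View pics/w3.png

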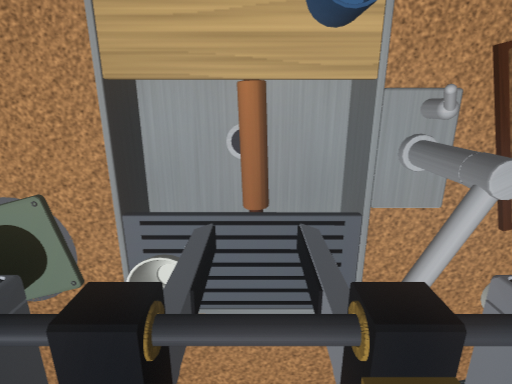

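The view shows the barrel from (250,80) to (256,208), with the handle showing at the tray side (255,211). So the pin's middle is near sink y = 0, x = 22 mm. I'll plan the descent, with the grip about 30 mm from the middle on the board side.

```bash
cat >> h.py <<'E'
def pin(ey,ez,th,x=.022,g=.18,yaw=0):
    "TCP pose for pin right end (sink y, z) and tilt th"
    t=np.radians(th); r=R.from_rotvec([0,0,np.radians(yaw)]).as_matrix()@ori(th)
    y=ey+g*np.cos(t)+.019*np.sin(t); z=ez+g*np.sin(t)-.019*np.cos(t)
    return W(x,y,z),r
E
python3 - <<'E'
from h import *
print(np.round(env.camera_params("wrist")["tool_from_camera"],3))
print(ori(45).round(2).tolist())
d=pin(-.155,.036,0,x=.0215,yaw=2)
plan([(d[0]+[0,0,.12],d[1]),d],grip=0)
E
```

```text
[[-0.001 -0.958 -0.286  0.083]
 [ 1.    -0.001  0.    -0.001]
 [-0.    -0.286  0.958 -0.18 ]
 [ 0.     0.     0.     1.   ]]
[[0.18, 0.97, 0.18], [0.68, -0.25, 0.68], [0.71, -0.0, -0.71]]
target [0.49  0.114 0.137] rows 5
[0, [0.12, -0.02, 0.5], [0.0, 0.0, -0.01]]
[0, [0.12, -0.02, 0.5], [0.0, 0.0, -0.01]]
[0, [0.12, -0.02, 0.5], [0.0, 0.0, -0.01]]
[0, [0.12, -0.01, 0.5], [0.0, 0.0, -0.01]]
[0, [0.12, -0.01, 0.5], [0.0, 0.0, -0.01]]
target [0.49  0.114 0.017] rows 3
[0, [-0.0, -0.0, 0.5], [0.0, 0.0, 0.0]]
[0, [-0.0, -0.0, 0.5], [0.0, 0.0, 0.0]]
[0, [-0.0, 0.0, 0.5], [0.0, 0.0, 0.0]]
```

Emit:
carry_out(
  increments=[
    [0,[0.12,-0.02,0.5],[0,0,-0.01]],
    [0,[0.12,-0.02,0.5],[0,0,-0.01]],
    [0,[0.12,-0.02,0.5],[0,0,-0.02]],
    [0,[0.12,-0.01,0.5],[0,0,-0.02]],
    [0,[0.12,-0.01,0.5],[0,0,-0.01]],
    [0,[0,0,0.4],[0,0,0]],
    [0,[0,0,0.4],[0,0,0]],
    [0,[0,0,0.3],[0,0,0]],
  ],
)

```text
time_s: 6.05
tool_pos: [0.4894, 0.1145, 0.0453]
tcp_rot: [[0.219, 0.976, -0.003], [0.976, -0.219, -0.001], [-0.001, -0.003, -1.0]]
ft_force: [0.2, -0.7, -0.2]
width: 0.0938
finger_force: 0.0
```

Emit:
carry_out(
  increments=[
    [0,[0,0,0.2],[0,0,0]],
    [0,[0,0,0.15],[0,0,0]],
    [0,[0,0,0],[0,0,0]],
    [0,[0,0,0],[0,0,0]],
  ],
)

```text
time_s: 6.45
tool_pos: [0.491, 0.1152, 0.0201]
tcp_rot: [[0.219, 0.976, 0.0], [0.976, -0.219, -0.0], [0.0, 0.0, -1.0]]
ft_force: [1.2, 0.2, -0.0]
width: 0.0944
finger_force: 0.0
```

```bash
python3 - <<'E'
from h import *
st()
E
```

```text
6.45 local [0.022 0.027 0.02 ] w [0.491 0.115 0.02 ] j [ 0.06  0.3   1.86 -0.    0.98  0.28] f [ 1.2  0.2 -0. ] wd 0.09435650037976746 0.0
[[0.22, 0.98, 0.0], [0.98, -0.22, -0.0], [0.0, 0.0, -1.0]]
```

Close on the pin, with a firm grip.

Emit:
carry_out(
  increments=[
    [255,[0,0,0.02],[0,0,0]],
    [255,[0,0,0],[0,0,0]],
    [255,[0,0,0],[0,0,0]],
    [255,[0,0,0],[0,0,0]],
    [255,[0,0,0],[0,0,0]],
    [255,[0,0,0],[0,0,0]],
    [255,[0,0,0],[0,0,0]],
    [255,[0,0,-0.05],[0,0,0]],
  ],
  squeeze=60,
)

```text
time_s: 7.25
tool_pos: [0.4894, 0.1156, 0.0216]
tcp_rot: [[0.218, 0.976, -0.002], [0.976, -0.218, -0.0], [-0.0, -0.002, -1.0]]
ft_force: [-0.1, 0.2, -2.7]
width: 0.0432
finger_force: 60.0
```

```bash
python3 - <<'E'
from h import *
st()
plan([pin(-.222,.04,1)],grip=255,step=.02,ang=4)
o=pin(-.222,.04,1)
plan([pin(-.222,.036,9),pin(-.222,.032,17),pin(-.2,.032,21),pin(-.176,.033,25)],grip=255,step=.02,ang=4,start=o)
E
```

```text
7.25 local [0.02  0.027 0.022] w [0.489 0.116 0.022] j [0.06 0.29 1.86 0.   0.99 0.28] f [-0.1  0.2 -2.7] wd 0.04318380804528605 59.998961091041565
[[0.22, 0.98, -0.0], [0.98, -0.22, -0.0], [-0.0, -0.0, -1.0]]
target [0.474 0.049 0.024] rows 4
[255, [-0.21, -0.0, -0.01], [-0.0, 0.01, 0.02]]
[255, [-0.21, -0.0, -0.01], [-0.0, 0.01, 0.02]]
[255, [-0.21, 0.0, -0.01], [-0.0, 0.01, 0.02]]
[255, [-0.21, 0.0, -0.01], [-0.0, 0.01, 0.02]]
target [0.474 0.05  0.045] rows 2
[255, [0.01, 0.0, -0.13], [-0.0, 0.13, 0.0]]
[255, [0.01, 0.0, -0.13], [0.0, 0.13, -0.0]]
target [0.473 0.047 0.066] rows 2
[255, [0.0, -0.0, -0.13], [-0.0, 0.13, -0.0]]
[255, [0.01, -0.0, -0.13], [-0.0, 0.13, -0.0]]
target [0.478 0.065 0.079] rows 2
[255, [0.14, 0.0, -0.04], [-0.0, 0.07, 0.0]]
[255, [0.14, 0.0, -0.03], [-0.0, 0.07, -0.0]]
target [0.483 0.085 0.092] rows 2
[255, [0.15, 0.0, -0.03], [0.0, 0.07, 0.0]]
[255, [0.15, -0.0, -0.03], [-0.0, 0.07, 0.0]]
```

Emit:
carry_out(
  increments=[
    [255,[-0.21,0,-0.02],[0,0.01,0.02]],
    [255,[-0.21,0,-0.02],[0,0.01,0.02]],
    [255,[-0.21,0,-0.01],[0,0.01,0.02]],
    [255,[-0.21,0,-0.01],[0,0.01,0.02]],
    [255,[0,0,0],[0,0,0]],
  ],
)

```text
time_s: 7.75
tool_pos: [0.4736, 0.049, 0.0262]
tcp_rot: [[0.261, 0.965, 0.003], [0.965, -0.261, 0.02], [0.02, -0.002, -1.0]]
ft_force: [0.3, 0.4, -3.3]
width: 0.0431
finger_force: 60.0
```

Emit:
carry_out(
  increments=[
    [255,[0.01,0,-0.13],[0,0.13,0]],
    [255,[0.01,0,-0.13],[0,0.13,0]],
    [255,[0,0,-0.13],[0,0.13,0]],
    [255,[0.01,0,-0.13],[0,0.13,0]],
    [255,[0,0,0],[0,0,0]],
  ],
)

```text
time_s: 8.25
tool_pos: [0.4747, 0.0464, 0.0686]
tcp_rot: [[0.25, 0.965, 0.076], [0.924, -0.261, 0.279], [0.289, 0.001, -0.957]]
ft_force: [0.7, -0.8, -2.8]
width: 0.0424
finger_force: 60.0
```

```bash
cat >> h.py <<'E'
def look(n):
    p,d,K,T=cam(n);X=cloud(d,K,T);pp=p.astype(int)
    l=np.stack([(X-C)@EX,(X-C)@EY,X[...,2]],-1)
    m=(d>0)&(pp[...,0]>pp[...,2]*1.9)&(abs(l[...,0]-.02)<.05)&(abs(l[...,1])<.25)&(l[...,2]>.03)&(pp[...,0]>60)
    return p,l,m
E
python3 - <<'E'
from h import *
st()
p,l,m=look("scene"); save(cv2.resize(p[60:260,120:420],None,fx=2.5,fy=2.5),"s2"); q=l[m]
for a in np.arange(-.2,.2,.02):
    k=abs(q[:,1]-a)<.01
    if k.sum()>4: print(a.round(2),k.sum(),np.percentile(q[k,2],[2,50,98]).round(3),np.percentile(q[k,0],[2,98]).round(3))
E
```

```text
8.25 local [ 0.024 -0.044  0.069] w [0.475 0.046 0.069] j [-0.3   0.14  1.97  0.34  1.07 -0.21] f [ 0.7 -0.8 -2.8] wd 0.042438353651637464 59.99869465827942
[[0.25, 0.97, 0.08], [0.92, -0.26, 0.28], [0.29, 0.0, -0.96]]
-0.06 7 [0.194 0.196 0.199] [0.048 0.064]
-0.0 27 [0.112 0.123 0.127] [0.013 0.041]
0.02 12 [0.112 0.117 0.124] [0.019 0.032]
0.04 13 [0.123 0.125 0.13 ] [0.021 0.029]
```

View pics/s2.png

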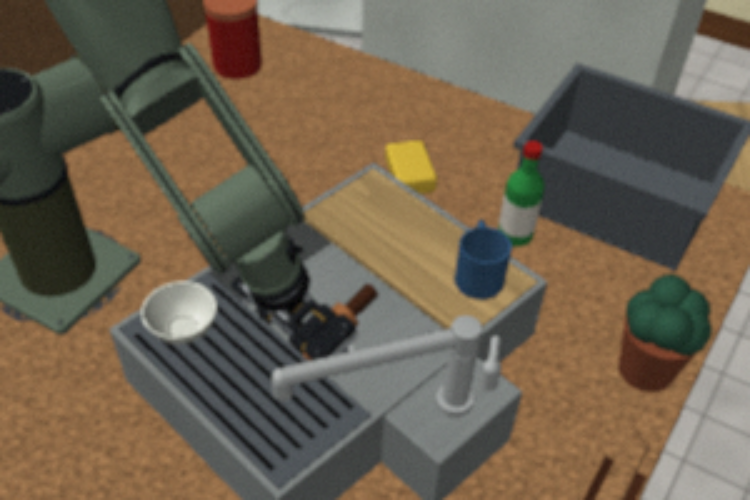

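The pin's board-side handle shows at (360,300), rising clear of the board edge. The spout stands over the tray, and the bowl and mug have not moved. I'll continue slantwise.

```bash
python3 - <<'E'
from h import *
g=.188
plan([pin(-.205,.033,21,g=g),pin(-.176,.034,25.5,g=g),pin(-.13,.035,33,g=g),pin(-.09,.045,42,g=g)],grip=255,step=.03,ang=5)
E
```

```text
target [0.479 0.068 0.083] rows 1
[255, [0.3, -0.01, -0.1], [0.0, 0.14, -0.02]]
target [0.485 0.091 0.098] rows 1
[255, [0.35, -0.0, -0.07], [0.0, 0.15, -0.0]]
target [0.494 0.126 0.121] rows 2
[255, [0.27, 0.0, -0.04], [-0.0, 0.12, 0.0]]
[255, [0.27, 0.0, -0.02], [-0.0, 0.12, -0.0]]
target [0.5   0.15  0.157] rows 2
[255, [0.25, 0.0, -0.1], [-0.0, 0.15, 0.0]]
[255, [0.26, 0.0, -0.08], [-0.0, 0.15, -0.0]]
```

Emit:
carry_out(
  increments=[
    [255,[0.15,0,-0.05],[0,0.07,-0.01]],
    [255,[0.15,0,-0.05],[0,0.07,-0.01]],
    [255,[0.17,0,-0.04],[0,0.08,0]],
    [255,[0.18,0,-0.03],[0,0.07,0]],
    [255,[0,0,0],[0,0,0]],
    [255,[0,0,0],[0,0,0]],
  ],
)

```text
time_s: 8.9
tool_pos: [0.4846, 0.0909, 0.098]
tcp_rot: [[0.223, 0.969, 0.108], [0.876, -0.248, 0.415], [0.429, 0.002, -0.903]]
ft_force: [-0.8, 0.2, -2.8]
width: 0.0431
finger_force: 60.0
```

```bash
python3 - <<'E'
from h import *
st()
p,l,m=look("scene"); q=l[m]
for a in np.arange(-.2,.2,.02):
    k=abs(q[:,1]-a)<.01
    if k.sum()>4: print(a.round(2),k.sum(),np.percentile(q[k,2],[2,50,98]).round(3),np.percentile(q[k,0],[2,98]).round(3))
E
```

```text
8.9 local [0.022 0.001 0.098] w [0.485 0.091 0.098] j [-0.31  0.12  1.97  0.49  1.13 -0.29] f [-0.8  0.2 -2.8] wd 0.04308504100093071 59.99898970127106
[[0.22, 0.97, 0.11], [0.88, -0.25, 0.41], [0.43, 0.0, -0.9]]
-0.08 27 [0.095 0.104 0.418] [-0.006  0.064]
-0.06 69 [0.088 0.108 0.119] [0.011 0.04 ]
-0.04 41 [0.089 0.113 0.225] [0.011 0.055]
0.02 10 [0.15  0.154 0.159] [0.012 0.027]
0.04 56 [0.136 0.155 0.162] [0.011 0.04 ]
0.06 18 [0.15  0.16  0.165] [0.012 0.033]
0.08 26 [0.156 0.168 0.174] [0.011 0.027]
0.1 11 [0.12  0.171 0.176] [0.009 0.029]
```

Emit:
carry_out(
  increments=[
    [255,[0.27,0,-0.04],[0,0.12,0]],
    [255,[0.27,0,-0.02],[0,0.12,0]],
    [255,[0.25,0,-0.1],[0,0.15,0]],
    [255,[0.26,0,-0.08],[0,0.15,0]],
    [255,[0,0,0],[0,0,0]],
  ],
)

```text
time_s: 9.45
tool_pos: [0.5005, 0.1495, 0.1579]
tcp_rot: [[0.185, 0.968, 0.168], [0.724, -0.25, 0.643], [0.664, 0.003, -0.747]]
ft_force: [-0.5, 0.9, -3.4]
width: 0.0431
finger_force: 60.0
```

```bash
python3 - <<'E'
from h import *
st()
g=.188; a=pin(-.09,.23,42,g=g); b=pin(-.14,.25,20,g=g,x=.01)
plan([a,b],grip=255,step=.035,ang=5)
E
```

```text
9.45 local [0.023 0.062 0.158] w [0.501 0.149 0.158] j [-0.35  0.1   1.97  0.77  1.26 -0.42] f [-0.5  0.9 -3.4] wd 0.04310280914719575 59.99915063381195
[[0.18, 0.97, 0.17], [0.72, -0.25, 0.64], [0.66, 0.0, -0.75]]
target [0.5   0.15  0.342] rows 6
[255, [0.25, 0.0, -0.29], [0.0, 0.0, 0.0]]
[255, [0.26, -0.0, -0.29], [0.0, 0.0, 0.0]]
[255, [0.26, -0.0, -0.29], [0.0, 0.0, 0.0]]
[255, [0.26, -0.0, -0.28], [0.0, 0.0, 0.0]]
[255, [0.26, -0.0, -0.28], [0.0, 0.0, 0.0]]
[255, [0.26, -0.0, -0.28], [0.0, 0.0, 0.0]]
target [0.484 0.134 0.296] rows 5
[255, [-0.11, -0.03, 0.05], [-0.0, -0.15, -0.0]]
[255, [-0.11, -0.03, 0.06], [-0.0, -0.15, -0.0]]
[255, [-0.1, -0.03, 0.07], [0.0, -0.15, -0.0]]
[255, [-0.1, -0.03, 0.08], [-0.0, -0.15, 0.0]]
[255, [-0.09, -0.03, 0.08], [-0.0, -0.15, -0.0]]
```

Emit:
carry_out(
  increments=[
    [255,[0.25,0,-0.29],[0,0,0]],
    [255,[0.26,0,-0.29],[0,0,0]],
    [255,[0.26,0,-0.29],[0,0,0]],
    [255,[0.26,0,-0.28],[0,0,0]],
    [255,[0.26,0,-0.28],[0,0,0]],
    [255,[0.2,0,-0.2],[0,0,0]],
    [255,[0,0,0],[0,0,0]],
    [255,[0,0,0],[0,0,0]],
  ],
)

```text
time_s: 10.25
tool_pos: [0.4999, 0.1519, 0.3332]
tcp_rot: [[0.185, 0.968, 0.167], [0.725, -0.249, 0.642], [0.663, 0.002, -0.748]]
ft_force: [0.3, -0.0, -3.5]
width: 0.043
finger_force: 60.0
```

Emit:
carry_out(
  increments=[
    [255,[0,0,0],[0,0,0]],
    [255,[0,0,0],[0,0,0]],
    [255,[0,0,0],[0,0,0]],
    [255,[0,0,0],[0,0,0]],
  ],
)

```text
time_s: 10.65
tool_pos: [0.5001, 0.1523, 0.3338]
tcp_rot: [[0.185, 0.968, 0.167], [0.723, -0.249, 0.644], [0.665, 0.001, -0.747]]
ft_force: [0.2, -1.0, -2.5]
width: 0.0428
finger_force: 60.0
```

```bash
python3 - <<'E'
from h import *
st()
p,l,m=look("scene"); q=l[m]; save(cv2.resize(p[30:260,110:420],None,fx=2.4,fy=2.4),"s3")
for a in np.arange(-.2,.2,.03):
    k=abs(q[:,1]-a)<.015
    if k.sum()>4: print(a.round(2),k.sum(),np.percentile(q[k,2],[2,50,98]).round(3))
E
```

```text
10.65 local [0.021 0.065 0.334] w [0.5   0.152 0.334] j [-0.35 -0.1   1.78  0.72  1.55 -0.14] f [ 0.2 -1.  -2.5] wd 0.042796144094186465 59.99930262565613
[[0.19, 0.97, 0.17], [0.72, -0.25, 0.64], [0.67, 0.0, -0.75]]
-0.11 8 [0.624 0.626 0.636]
-0.08 17 [0.233 0.244 0.56 ]
-0.05 118 [0.253 0.277 0.475]
-0.02 185 [0.266 0.3   0.422]
0.01 112 [0.294 0.322 0.439]
0.07 111 [0.377 0.393 0.407]
0.1 90 [0.378 0.404 0.42 ]
0.13 41 [0.419 0.429 0.436]
```

View pics/s3.png

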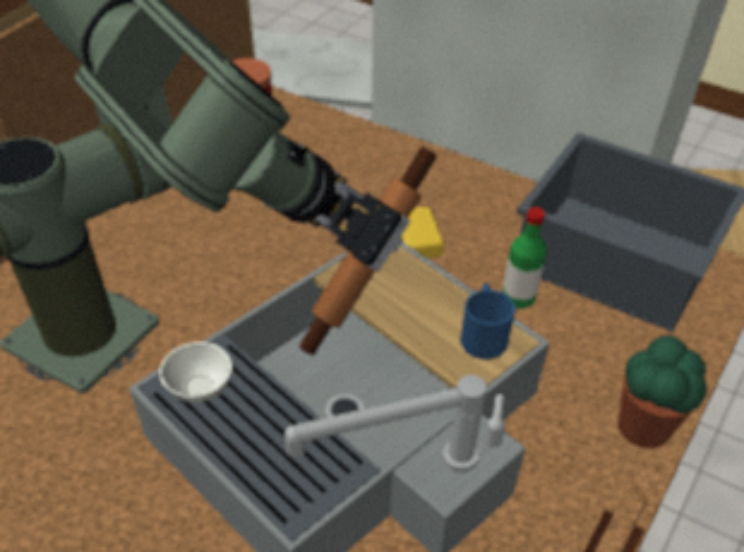

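The pin is held at a slant, its ends at (425,155) and (312,340). It is well clear of the sink, with the lower end about 0.23 m up, and the spout stands over the tray. Handing in.

```bash
python3 -c "
from station import env
print(env.close_job())"
```

```text
the job is handed in; nothing more can be done
None
```

The spout is clicked over to the tray, and the rolling pin is out of the sink, held still in the gripper with its lower end about 0.11 m above the covers; nothing else was moved, and the job is handed in (no verdict was shown).

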